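# Restock a bottle lane, oldest first

### The job

Restock the rack first-in-first-out: the grey bottle standing back under the rack's upper shelf is old stock, so bring it forward along its own lane until it stands against the front lip, and only then take the new bottle from the bench and set it down (do not drop it) upright in the same lane, close behind the old one, with no more than 3 cm between the two. Knock no bottle over, and leave the cast weight in the other lane and the ink tin on the bench where they are.

Things in the scene. Friction and masses are not known exactly. Their poses are not given: they have to be found in the camera images.
- rack: Grey sheet-metal rack fixed to the bench: two lanes side by side, a plywood upper shelf over their rear half. Origin: underside, middle of the lanes. x runs along the lanes from front lip to back sheet, y to the left seen from the front, z up. Lane floors at z = 8 mm, from the lip's inner face at x = -110 mm to the back sheet at x = +110 mm. Lane centre lines at y = +35.5 and -35.5 mm.
- lane_left (a point): Front end of the left (+y) lane: on its centre line, at the lip's inner face, on the lane floor; axes as the rack's. Both lanes are 220 mm long and 67 mm wide inside; divider and side walls 4 mm thick and 30 mm high above the lane floor; lip 4 mm thick, 20 mm high.
- lane_right (a point): Front end of the right (-y) lane: on its centre line, at the lip's inner face, on the lane floor; axes as the rack's.
- shelf_edge (a point): Middle of the upper shelf's lower front edge, 355 mm above the bench, at x = +35 mm of the rack. The shelf reaches back from here to x = +125 mm, is 180 mm wide, 12 mm thick, hung on the back sheet without posts in front; things on it reach up to 420 mm. A bottle at the back cannot be taken with an upright tool: lean the hand 25 to 45 degrees towards the rack's front.
- old_bottle: Old stock: grey bottle, round black cap, standing in the rear of one lane (left or right), long side along it. Origin: centre of its underside; z up. Body 50 mm (own x) by 68 mm (own y), 95 mm high; narrow neck to 108 mm; fixed cap 41 mm in diameter from 108 to 130 mm high, on the axis. 0.2 to 0.4 kg. Dragged along by the cap it leans; raised a few mm it comes forward upright.
- new_bottle: New stock: a bottle of the same shape, size and weight (50 x 68 x 130 mm, cap 41 mm across, from 108 to 130 mm high; same origin and axes), at the start upright on the bench to the right of the rack. It fits in a lane only with its 68 mm side (own y) along the lane, either way round.
- cast_weight: Black cast paper weight, round, 60 mm in diameter, 74 mm high, standing in the rear of the other lane. Origin: centre of its underside. Leave it alone.
- ink_tin: Large ink tin with no handle, 86 mm in diameter, 62 mm high, standing on the bench near the new bottle. Origin: centre of its underside. Leave it alone.
There are look-alikes about, which are no part of the job. What is shaped like the new_bottle but white is not meant.

How it is judged:
On the way:
1. the old bottle stands in its own lane against the front lip (its front face within 12 mm), while the new bottle is still outside the rack (x of old_bottle in the frame of rack between -0.085 and -0.064 m and z of old_bottle in the frame of rack below 0.014 m and angle between old_bottle's own z axis and vertical below 0.1 rad and ((y of old_bottle in the frame of rack between 0.0205 and 0.0505 m and y of cast_weight in the frame of rack below 0 m) or (y of old_bottle in the frame of rack between -0.0505 and -0.0205 m and y of cast_weight in the frame of rack above 0 m)) and horizontal distance between new_bottle and rack above 0.15 m), for 0.2 s.
At the end, for the whole second after the job is handed in: The old bottle stands upright on the floor of the lane it started in, its front face within 12 mm of the front lip; the new bottle stands upright on the floor of the same lane behind it, with a gap of at most 30 mm between them (102 mm between their axes); both are at rest (x of old_bottle in the frame of rack between -0.085 and -0.064 m and z of each of old_bottle, new_bottle in the frame of rack below 0.014 m and angle between each of old_bottle, new_bottle's own z axis and vertical below 0.1 rad and ((y of old_bottle in the frame of rack between 0.0205 and 0.0505 m and y of new_bottle in the frame of rack between 0.0205 and 0.0505 m and y of cast_weight in the frame of rack below 0 m) or (y of old_bottle in the frame of rack between -0.0505 and -0.0205 m and y of new_bottle in the frame of rack between -0.0505 and -0.0205 m and y of cast_weight in the frame of rack above 0 m)) and x of new_bottle in the frame of rack above -0.03 m and horizontal distance between new_bottle and old_bottle below 0.102 m and linear speed of each of old_bottle, new_bottle below 0.02 m/s); the robot touches nothing.
It fails at once if the cast weight or the ink tin is moved by more than 30 mm (distance of any of cast_weight, ink_tin from where it was at the start of the episode above 0.03 m).
It fails at once if a bottle is tipped over (leans more than 35 degrees) (angle between any of old_bottle, new_bottle's own z axis and vertical above 0.61 rad).
It fails at once if the new bottle is dropped: let go over the rack with its underside more than 30 mm above the lane floor (horizontal distance between new_bottle and rack below 0.12 m and z of new_bottle in the frame of rack above 0.038 m and contact force between the fingers and new_bottle below 0.05 N).
It also fails if it takes over 69 s, if anything falls off the work surface, if the arm or the gripper's body presses on something with over 40 N, if the wrist force passes 120 N, or if a joint passes its speed limit or range.

### The arm

A 7-joint arm with a two-finger parallel gripper is mounted at the origin on the work surface; the furniture and walls round the work are solid. World frame = base frame: x ahead of the robot, y to its left, z up, the work surface at z = 0. Lengths are in m, angles in rad, forces in N, time in s.
With the tool pointing down it reaches from about 0.425 to 0.825 m from the base axis. Payload 3.6 kg.
Tool frame: the origin (TCP) lies midway between the tips of the shut fingers; the grasp point (between the pads) lies 19 mm behind it; z points along the fingers, y is the direction in which the jaws open and shut (so a half turn about z gives the same grasp; the last joint's range is limited). The gripper opens to 93 mm and grips with 3 to 60 N. Pads are 15 mm wide; open, the fingers measure 128 mm over their backs; the gripper's body (75 mm by 188 mm) begins 65 mm behind the grasp point.
Start: joints at [1.222, 0.615, -0.013, 1.423, 0.008, 1.103, -0.04], TCP at [0.206, -0.616, 0.193] pointing down, gripper open.
Joint ranges: [-3.12, 3.12], [-0.3, 2.06], [-1.34, 1.32], [0.26, 2.42], [-1.36, 4.5], [0.01, 1.98], [-2.84, 2.84]. Speed limits (rad/s): [2.79, 2.79, 3.14, 3.14, 3.14, 3.14, 3.14].

### API

Orientations are given as a unit quaternion [x, y, z, w].
In Python, from plant import * gives the robot as it stands. The module is installed in compiled form; this text tells all that it offers. Calls block until the motion is done:
- move_ptp(position, orientation): joint-space move of the TCP to a pose.
- line_to(position, speed=0.15, rotation=None): straight line of the TCP; rotation=None keeps the orientation; speed is the mean speed in m/s.
- movej(angles): joint-space move.
- open_jaws() and grab(f_grip=None): open the fingers fully, or close them until they stop; f_grip is the grip in N (None keeps the last).
- sleep(seconds).
- inverse_kinematics(position, orientation): joint angles nearest the present ones, or None.
- camera(name): name is "scene" or "side" or "wrist"; returns the picture (384x512x3 uint8, red, green, blue); there is no depth.
- camera_params(name): a dict with "fx", "fy", "cx", "cy" (pixels), "k1" (the pictures are not rectified: a ray, as slopes to the right and down, at radius r is drawn at 1 + k1 r^2 times it, then the intrinsics apply), "rvec" (rotation vector, rad) and "tvec" (3), from world to camera coordinates, as OpenCV has them; the wrist camera has in their place "mount" (4x4, takes a point from camera to tool coordinates, whose origin is the TCP and whose axes are the flange's). Camera axes: x right, y down, z forward; pixel columns grow to the right and rows downward; lengths in m; the calibration is good to about 2 mm. A picture is of the moment at which its call begins: read the wrist's pose just before it. camera_params takes no time and is no camera call.
A pose or a line that the arm cannot do raises MotionError and nothing moves.
- job_done(): hands the job in, once; it reports no verdict.
Trained networks look in the newest picture that a camera, given by its name, has taken for a name from the list of things; names that differ only in an ending like _2 or _b are one class to them, and where a whole thing is asked for, a point or a joint stands for the part that bears it (a point fixed in the world has none). Each returns a list of dicts, best first, with "score" (0 to 1); they miss things now and then, are a little off and sometimes report something else, mostly with a low value. They report only what shows in the picture. A call takes as long as a camera call. They do not tell look-alikes from the thing itself.
- cut_out(camera, query): "mask" (384x512 bool, what is visible of it) and "extent" ([centre column, centre row, width, height] in pixels, round what is visible of it).
Readings, each from a call of its own:
- current_clock(): time.
- current_q(): joint angles.
- current_joint_velocities(): joint speeds.
- current_effort(): joint torques, N m.
- current_position(): TCP position.
- current_eef_rot(): TCP orientation.
- current_ft_force(): force on the tool from outside, world axes, zero at the start.
- current_moment(): the same for the moment, N m.
- current_grip_width(): finger opening in m.
Only numpy, scipy, OpenCV 4.12 (cv2) and the standard library are available. Lean on these libraries where they do the work, as an engineer would, in place of code of your own. Each camera call takes 0.05 s, during which the arm holds its last target.

## Working session

There is one attempt and no reset: what is moved stays moved. The work goes in short steps, each a Python script; the robot and the scene stay as the last script left them, time stands still between calls to the robot, and variables do not carry over. Pictures are saved under pics/ and viewed, and the job is handed in when it is done.

```bash
mkdir -p pics; ls; python3 - <<'E'
from plant import *
import cv2
for n in ["scene","side","wrist"]:
    im=camera(n); cv2.imwrite(f"pics/{n}0.png",im[:,:,::-1]); print(n,camera_params(n))
print(current_clock(),current_position(),current_eef_rot(),current_grip_width())
E
```

```text
pics
scene {'fx': 485.85610341156735, 'fy': 485.85610341156735, 'cx': 257.47238077731714, 'cy': 195.45630816718284, 'k1': -0.025297690455266527, 'rvec': array([ 0.92490283, -2.56272377,  0.99617662]), 'tvec': array([0.33033312, 0.4310716 , 1.07041019])}
side {'fx': 431.87404085070756, 'fy': 431.87404085070756, 'cx': 257.88476047673686, 'cy': 188.1514956439236, 'k1': 0.037138109294327225, 'rvec': array([ 0.43017172, -2.71860424,  1.21209742]), 'tvec': array([0.45017485, 0.30969433, 1.07724632])}
wrist {'fx': 329.2150686669025, 'fy': 329.2150686669025, 'cx': 252.52285697890437, 'cy': 192.4884156992849, 'k1': -0.04350041404092442, 'mount': array([[-1.55746243e-04, -9.56395806e-01, -2.92073685e-01,
         8.21090991e-02],
       [ 9.99999778e-01,  4.03210143e-05, -6.65274100e-04,
         8.93505592e-04],
       [ 6.48042067e-04, -2.92073723e-01,  9.56395588e-01,
        -1.89980034e-01],
       [ 0.00000000e+00,  0.00000000e+00,  0.00000000e+00,
         1.00000000e+00]])}
0.15 [ 0.20598461 -0.61580249  0.19174611] [ 9.87000704e-01  1.60712825e-01 -1.66757083e-04 -9.84946325e-04] 0.09344590188277643
```

View pics/scene0.png

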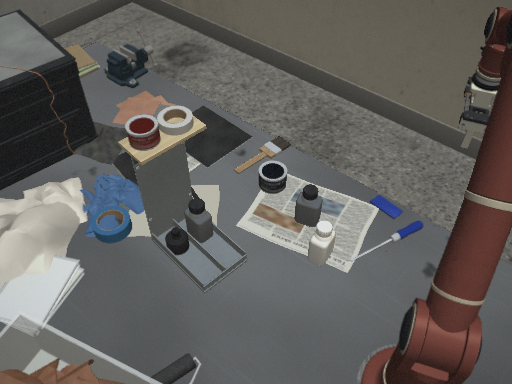

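View pics/side0.png

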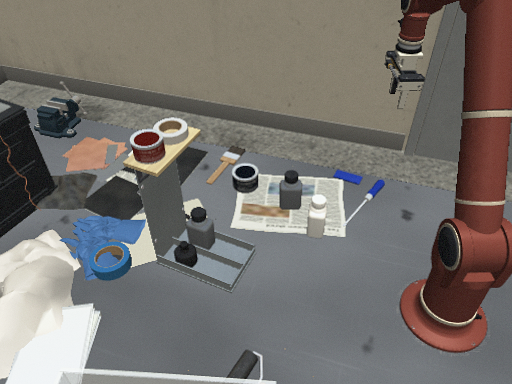

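View pics/wrist0.png

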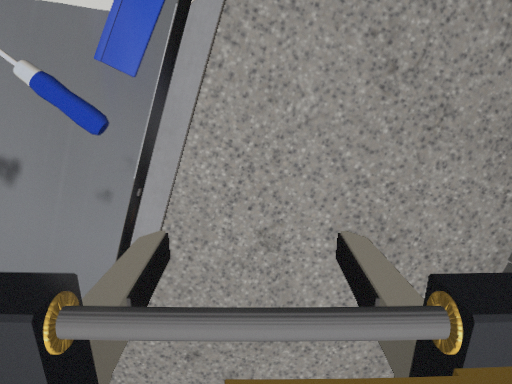

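The scene picture shows the rack at (200,240) with the old grey bottle at (199,220) and the cast weight at (177,240). The new grey bottle is at (309,205), the white look-alike at (321,242) and the tin at (272,177). I'll run the networks and zoom in.

```bash
python3 - <<'E'
from plant import *
import cv2,numpy as np,pickle
d={}
for n in ["scene","side"]:
    im=camera(n); 
    d[n]=dict(p=camera_params(n),im=im)
    for q in ["old_bottle","new_bottle","cast_weight","ink_tin","rack"]:
        r=cut_out(n,q); d[n][q]=r
        for x in r: print(n,q,round(x['score'],2),np.round(x['extent'],1),x['mask'].sum())
    x0,y0,x1,y1=(105,90,265,300) if n=="scene" else (110,105,270,300)
    c=im[y0:y1,x0:x1]
    s=3 if n=="scene" else 3
    c=cv2.resize(c,None,fx=s,fy=s*.95,interpolation=cv2.INTER_CUBIC) if 0 else cv2.resize(c,None,fx=2.8,fy=2.8,interpolation=cv2.INTER_CUBIC)
    cv2.imwrite(f"pics/{n}_crop.png",c[:,:,::-1])
    R=cv2.Rodrigues(d[n]['p']['rvec'])[0]; print("campos",-R.T@d[n]['p']['tvec'])
pickle.dump(d,open("d0.pkl","wb"))
E
```

```text
scene new_bottle 0.88 [307.6 208.   27.7  39. ] 927
scene new_bottle 0.56 [324.2 244.5  29.6  45.7] 893
scene new_bottle 0.47 [272.4 177.6  31.2  33.3] 852
scene cast_weight 0.98 [175.4 242.2  21.9  32.7] 500
scene ink_tin 0.82 [273.2 177.9  30.5  34.6] 771
scene rack 0.71 [184.2 201.2 128.9 185.4] 9574
scene rack 0.65 [272.2 177.5  30.4  31.4] 822
campos [0.00226901 0.52469199 1.07954334]
side old_bottle 0.74 [197.5 227.2  28.8  40.1] 821
side new_bottle 0.69 [293.9 191.9  21.5  43.2] 764
side new_bottle 0.64 [318.1 216.5  23.9  40. ] 711
side new_bottle 0.15 [192.1 204.1 134.9 174.5] 8770
side cast_weight 0.87 [186.7 253.2  17.7  31.6] 468
side ink_tin 0.97 [244.2 178.3  24.3  32.4] 688
side rack 0.98 [189.8 205.9 135.6 175.5] 8451
campos [0.23700519 0.70400325 0.95248915]
```

View pics/scene_crop.png

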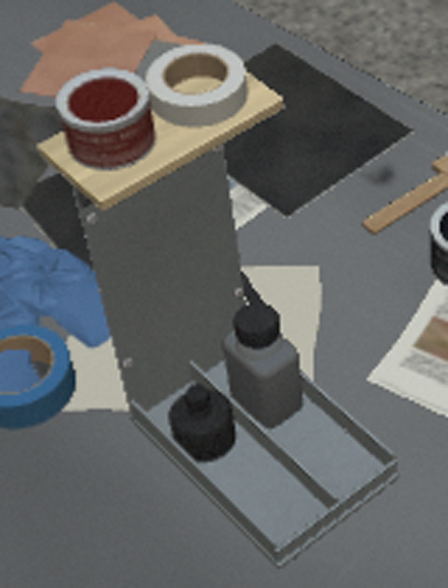

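View pics/side_crop.png

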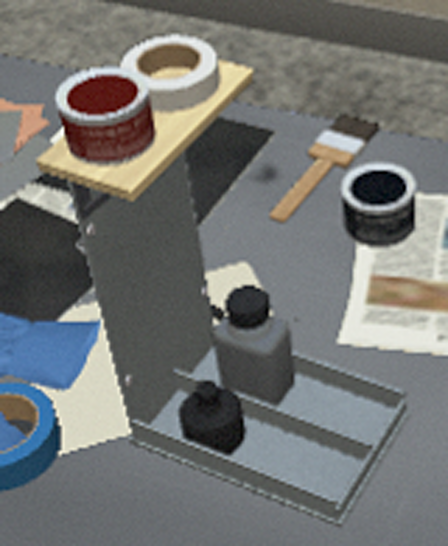

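```bash
cat > h.py <<'E'
import numpy as np,cv2,pickle
from scipy.optimize import least_squares
def proj(p,X):
    K=np.array([[p['fx'],0,p['cx']],[0,p['fy'],p['cy']],[0,0,1.]])
    return cv2.projectPoints(np.asarray(X,float).reshape(-1,3),p['rvec'],p['tvec'],K,np.array([p['k1'],0,0,0,0.]))[0].reshape(-1,2)
def ray_at_z(p,uv,z):
    K=np.array([[p['fx'],0,p['cx']],[0,p['fy'],p['cy']],[0,0,1.]])
    n=cv2.undistortPoints(np.array([[uv]],float),K,np.array([p['k1'],0,0,0,0.])).ravel()
    R=cv2.Rodrigues(p['rvec'])[0]; C=-R.T@p['tvec']; d=R.T@np.array([n[0],n[1],1])
    return C+d*(z-C[2])/d[2]
def T(q,X):
    x,y,a=q; X=np.asarray(X,float).reshape(-1,3); c,s=np.cos(a),np.sin(a)
    return np.c_[x+c*X[:,0]-s*X[:,1],y+s*X[:,0]+c*X[:,1],X[:,2]]
E
cat > fit.py <<'E'
from h import *
d=pickle.load(open("d0.pkl","rb"))
sc=lambda x,y:(x/2.8+105,y/2.8+90); sd=lambda x,y:(x/2.8+110,y/2.8+105)
obs={"scene":[(sc(100,206),(.035,.09,.355)),(sc(285,105),(.035,-.09,.355)),(sc(38,149),(.125,.09,.367)),(sc(281,567),(-.114,.073,0)),(sc(397,463),(-.114,-.073,.033)),(sc(133,418),(.11,.073,0))],
"side":[(sd(133,199),(.035,.09,.355)),(sd(253,73),(.035,-.09,.355)),(sd(40,161),(.125,.09,.367)),(sd(341,524),(-.114,.073,0)),(sd(405,400),(-.114,-.073,.033)),(sd(133,438),(.11,.073,0))]}
def res(q):
    return np.concatenate([ (proj(d[n]['p'],T(q,[o[1] for o in obs[n]]))-np.array([o[0] for o in obs[n]])).ravel() for n in obs])
r=min((least_squares(res,[.6,0,a],loss='soft_l1') for a in np.arange(-3,3.1,.75)),key=lambda r:r.cost)
q=r.x; print(q,r.cost); print(np.round(res(q).reshape(-1,2),1))
pickle.dump(q,open("rack.pkl","wb"))
def box(x0,x1,y0,y1,z0,z1):
    c=[(x,y,z) for x in(x0,x1) for y in(y0,y1) for z in(z0,z1)]
    return [(c[i],c[j]) for i in range(8) for j in range(i) if bin(i^j).count('1')==1]
L=box(.035,.125,-.09,.09,.355,.367)+box(-.114,.114,.069,.073,0,.038)+box(-.114,.114,-.073,-.069,0,.038)+box(-.114,-.11,-.073,.073,0,.028)+box(-.11,.11,-.002,.002,.008,.038)
out=[]
for n,(x0,y0,x1,y1) in dict(scene=(105,90,265,300),side=(110,105,270,300)).items():
    s=2.8
    im=cv2.resize(d[n]['im'][y0:y1,x0:x1,::-1].copy(),None,fx=s,fy=s,interpolation=cv2.INTER_CUBIC)
    for a,b in L:
        u=(proj(d[n]['p'],T(q,[a,b]))-[x0,y0]+.0)*s
        cv2.line(im,*[tuple(int(v) for v in w) for w in u],(0,255,0),1)
    out.append(im)
# bottles
    for k in ["old_bottle","new_bottle","cast_weight","ink_tin"]:
        for m in d[n][k][:2]: 
            ys,xs=np.nonzero(m['mask']); 
            print(n,k,round(m['score'],2),xs.min(),xs.max(),ys.min(),ys.max())
h=min(o.shape[0] for o in out)
cv2.imwrite("pics/fit.png",cv2.resize(np.hstack([o[:h] for o in out]),None,fx=.89,fy=.89))
E
python3 fit.py
```

```text
[ 0.61913668  0.01807263 -0.12438111] 16.75474359382909
[[ 1.8  1.7]
 [ 0.9  0.7]
 [-0.1 -2.5]
 [-0.3 -0.2]
 [ 0.5 -2.6]
 [ 1.4  1.5]
 [-0.8  0.6]
 [-0.1  1.9]
 [-2.9 -1.3]
 [-1.6  0.5]
 [-0.3 -2.7]
 [ 1.   2.2]]
scene new_bottle 0.88 294 322 185 227
scene new_bottle 0.56 308 335 221 266
scene cast_weight 0.98 165 189 228 254
scene ink_tin 0.82 259 286 161 194
side old_bottle 0.74 186 213 208 248
side new_bottle 0.69 279 301 171 209
side new_bottle 0.64 306 326 195 237
side cast_weight 0.87 174 196 240 267
side ink_tin 0.97 232 257 164 193
```

View pics/fit.png

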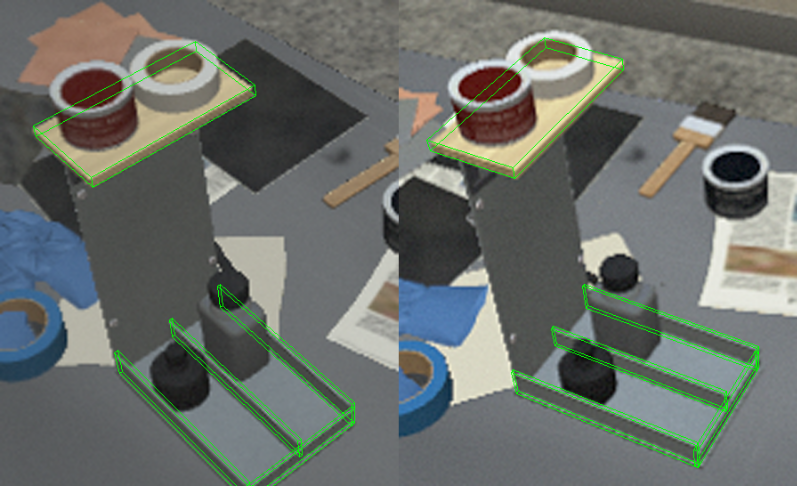

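```bash
python3 - <<'E'
from h import *
d=pickle.load(open("d0.pkl","rb"))
for n,(x0,y0,x1,y1) in dict(scene=(145,195,255,300),side=(148,205,262,298)).items():
    im=cv2.resize(d[n]['im'][y0:y1,x0:x1,::-1],None,fx=7,fy=5.6 if 0 else 7,interpolation=cv2.INTER_NEAREST)
    im=im[:,:800]
    im=cv2.resize(d[n]['im'][y0:y1,x0:x1,::-1],None,fx=5.6,fy=5.6,interpolation=cv2.INTER_LINEAR)
    for v in range(0,x1-x0,10): cv2.putText(im,str(x0+v),(int(v*5.6),8),0,.3,(0,255,255)); cv2.line(im,(int(v*5.6),10),(int(v*5.6),16),(0,255,255))
    for v in range(0,y1-y0,10): cv2.putText(im,str(y0+v),(0,int(v*5.6)+3),0,.3,(0,255,255)); 
    cv2.imwrite(f"pics/z_{n}.png",im)
E
```

```text
(no output)
```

View pics/z_scene.png

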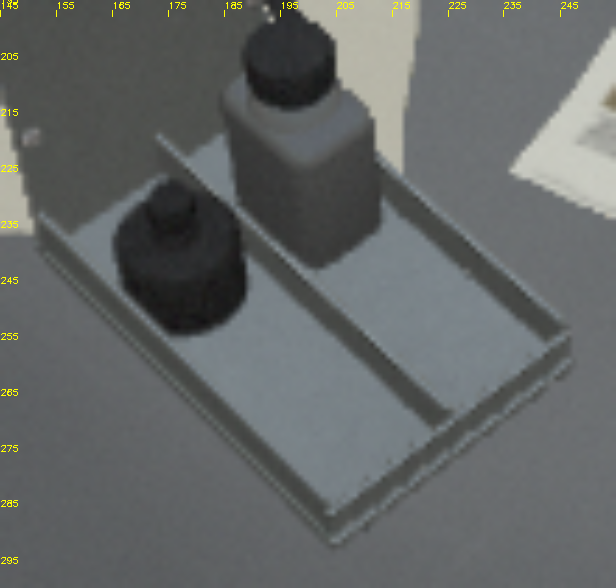

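View pics/z_side.png

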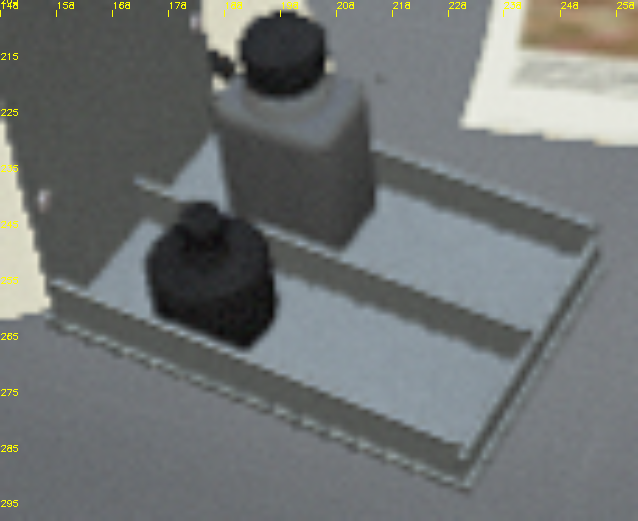

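```bash
cat > fit2.py <<'E'
from h import *
d=pickle.load(open("d0.pkl","rb"))
sc=lambda x,y:(x/2.8+105-.35,y/2.8+90-.35); sd=lambda x,y:(x/2.8+110-.35,y/2.8+105-.35)
W=[(-.114,-.071,.038),(-.114,-.073,0),(-.114,.073,0),(-.114,.071,.038),(.11,.071,.038),(-.11,0,.038),(.11,0,.038)]
S=[(.035,.09,.355),(.035,-.09,.355),(.125,.09,.367)]
obs={"scene":(np.array([(246.8,253),(246.8,260.7),(204.8,292.3),(204.5,285.2),(152.1,232.9),(225.4,268.2),(173.2,219.1)])-.4,[sc(100,206),sc(285,105),sc(38,149)]),
"side":(np.array([(254.8,245.2),(254.8,251.8),(231.6,292.5),(230.7,284.8),(157.3,255.4),(243,264.8),(172.5,236.8)])-.4,[sd(133,199),sd(253,73),sd(40,161)])}
def mk(use,shelf):
    def res(q):
        o=[]
        for n in use:
            o.append((proj(d[n]['p'],T(q,W))-obs[n][0]).ravel())
            if shelf:o.append((proj(d[n]['p'],T(q,S))-np.array(obs[n][1])).ravel())
        return np.concatenate(o)
    return res
for use in (["scene"],["side"],["scene","side"]):
  for sh in (0,1):
    f=mk(use,sh); r=least_squares(f,[.62,.018,-.12]); print(use,sh,np.round(r.x,4),r.cost); 
    if len(use)==1 and sh: print(np.round(f(r.x).reshape(-1,2),1).tolist())
E
python3 fit2.py
```

```text
['scene'] 0 [ 0.6191  0.0203 -0.1232] 1.0769890135927953
['scene'] 1 [ 0.62    0.02   -0.1225] 7.900308756927287
[[-0.4, -0.4], [0.3, -0.2], [0.0, 0.7], [-0.2, -0.7], [-0.1, -0.2], [-0.5, -1.0], [-0.1, -0.2], [1.2, 2.4], [0.3, 1.3], [-0.7, -1.8]]
['side'] 0 [ 0.6174  0.019  -0.1184] 4.11277401872339
['side'] 1 [ 0.6175  0.0176 -0.12  ] 9.93081307938583
[[0.2, -0.5], [0.7, 1.3], [-0.1, 0.4], [0.4, -1.2], [0.5, -0.6], [-0.8, -2.0], [-0.1, 0.1], [0.5, 1.1], [0.8, 2.2], [-1.8, -0.7]]
['scene', 'side'] 0 [ 0.6182  0.0198 -0.1211] 6.668448289348542
['scene', 'side'] 1 [ 0.6186  0.019  -0.1213] 22.496365796360422
```

```bash
python3 - <<'E'
from h import *
d=pickle.load(open("d0.pkl","rb"))
q=(.6183,.0195,-.122)
def inv(P):
    c,s=np.cos(q[2]),np.sin(q[2]); v=np.array(P[:2])-q[:2]; return np.array([c*v[0]+s*v[1],-s*v[0]+c*v[1]])
for n,uv in (("scene",(196.5,205.2)),("side",(198.0,213.8))):
    P=ray_at_z(d[n]['p'],uv,.127); print(n,P,inv(P))
for n,(x0,y0,x1,y1) in dict(scene=(250,150,350,275),side=(225,155,335,245)).items():
    s=4.8 if n=="scene" else 5.6
    im=cv2.resize(d[n]['im'][y0:y1,x0:x1,::-1],None,fx=s,fy=s,interpolation=cv2.INTER_LINEAR)
    for v in range(0,x1-x0,10): cv2.putText(im,str(x0+v),(int(v*s),8),0,.3,(0,0,255)); 
    for v in range(0,y1-y0,10): cv2.putText(im,str(y0+v),(0,int(v*s)+3),0,.3,(0,0,255)); 
    cv2.imwrite(f"pics/n_{n}.png",im)
E
```

```text
scene [ 0.65211626 -0.0201225   0.127     ] [ 0.03838687 -0.03521264]
side [ 0.64943482 -0.02210986  0.127     ] [ 0.03596722 -0.03751155]
```

View pics/n_scene.png

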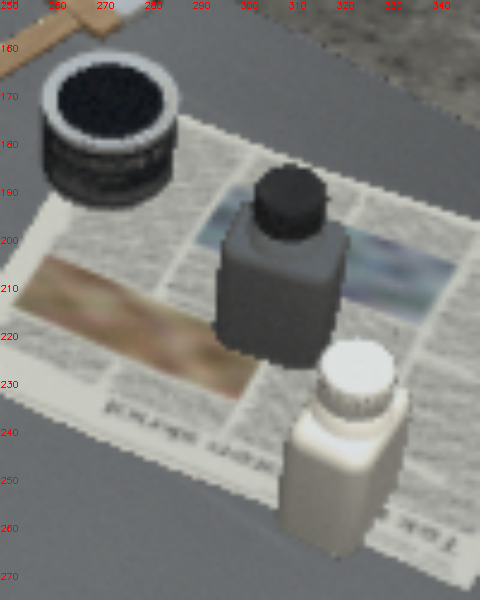

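View pics/n_side.png

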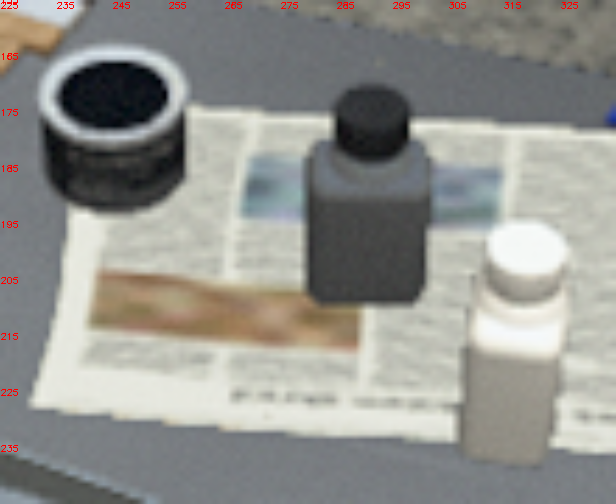

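```bash
python3 - <<'E'
from h import *
d=pickle.load(open("d0.pkl","rb"))
f=lambda x,y:(x/4.8+250-.4,y/4.8+150-.4); g=lambda x,y:(x/5.6+225-.4,y/5.6+155-.4)
for n,h,pts in (("scene",f,[(291,202,.119),(217,338,.0),(320,369,0),(357,380,.119),(110,170,.0)]),("side",g,[(372,122,.119),(308,302,0),(423,303,0),(525,262,.119)])):
    for p in pts:
        print(n,p,np.round(ray_at_z(d[n]['p'],h(*p[:2]),p[2]),4))
    for X in ([(f0) for f0 in []]): pass
# silhouette fit of the body using masks
def pts(x,y,a):
    c=[]
    for z in (0,.09):
        for sx in(-1,1):
            for sy in(-1,1): 
                r=.006
                for t in np.linspace(0,np.pi/2,4): c.append((sx*(.025-r+r*np.cos(t)),sy*(.034-r+r*np.sin(t)),z))
    body=T((x,y,a),c)
    t=np.linspace(0,2*np.pi,24); cap=np.vstack([np.c_[x+.0205*np.cos(t),y+.0205*np.sin(t),0*t+z] for z in(.108,.13)])
    return body,cap
masks={}
for n in ("scene","side"):
    im=d[n]['im'].astype(int); m=d[n]['new_bottle'][0]['mask']; masks[n]=m
def render(n,q):
    m=np.zeros((384*4,512*4),np.uint8)
    for P in pts(*q):
        u=(proj(d[n]['p'],P)*4+1.5).astype(np.int32); cv2.fillConvexPoly(m,cv2.convexHull(u),255)
    return cv2.resize(m,(512,384),interpolation=cv2.INTER_AREA)/255.
# own darkness mask near the bottle
for n in masks:
    im=d[n]['im']; ys,xs=np.nonzero(masks[n]); 
    g_=im.max(2)<110; box=np.zeros_like(g_); box[ys.min()-8:ys.max()+9,xs.min()-8:xs.max()+9]=1
    gm=np.full(g_.shape,cv2.GC_BGD,np.uint8); gm[box]=cv2.GC_PR_BGD; gm[box&g_]=cv2.GC_PR_FGD
    gm[cv2.erode(masks[n].astype(np.uint8),np.ones((5,5)))>0]=cv2.GC_FGD
    cv2.grabCut(np.ascontiguousarray(im),gm,None,np.zeros((1,65)),np.zeros((1,65)),4,cv2.GC_INIT_WITH_MASK)
    masks[n]=(gm==1)|(gm==3); print(n,masks[n].sum())
from scipy.optimize import minimize
def cost(q): return sum(np.abs(render(n,q)-masks[n]).sum() for n in masks)
best=[]
for a in np.arange(-1.5,1.6,.25):
    r=minimize(cost,[.53,-.2,a],method='Nelder-Mead',options=dict(initial_simplex=[[.53,-.2,a],[.55,-.2,a],[.53,-.18,a],[.53,-.2,a+.15]],maxiter=150)); best.append((r.fun,*np.round(r.x,4)))
best.sort(); print(best[:5])
b=best[0][1:]
for n in masks: 
    o=d[n]['im'][:,:,::-1].copy(); c=cv2.findContours((render(n,b)>.5).astype(np.uint8),0,1)[0]; 
    x0,y0=(250,150) if n=="scene" else (225,155)
    o=cv2.resize(o[y0:y0+110,x0:x0+110],None,fx=3.6,fy=3.6)
    for k in c: cv2.polylines(o,[((k-[x0,y0]+.5)*3.6).astype(np.int32)],1,(0,255,0),1)
    c=cv2.findContours(masks[n].astype(np.uint8),0,1)[0]
    for k in c: cv2.polylines(o,[((k-[x0,y0]+.5)*3.6).astype(np.int32)],1,(0,0,255),1)
    masks[n]=masks[n]; globals()['o_'+n]=o
cv2.imwrite("pics/nb.png",np.hstack([o_scene,o_side]))
E
```

```text
scene (291, 202, 0.119) [ 0.4562 -0.2559  0.119 ]
scene (217, 338, 0.0) [ 0.4819 -0.2332  0.    ]
scene (320, 369, 0) [ 0.4208 -0.2532  0.    ]
scene (357, 380, 0.119) [ 0.3554 -0.1739  0.119 ]
scene (110, 170, 0.0) [ 0.6175 -0.3011  0.    ]
side (372, 122, 0.119) [ 0.4535 -0.2577  0.119 ]
side (308, 302, 0) [ 0.4785 -0.2334  0.    ]
side (423, 303, 0) [ 0.4171 -0.2523  0.    ]
side (525, 262, 0.119) [ 0.3533 -0.1766  0.119 ]
scene 906
side 737
[(np.float64(241.46666666666667), np.float64(0.4545), np.float64(-0.2551), np.float64(-1.2646)), (np.float64(1643.0), np.float64(1.0758), np.float64(-2.5432), np.float64(-3.1239)), (np.float64(1643.0), np.float64(1.2289), np.float64(-2.1572), np.float64(0.3163)), (np.float64(1643.0), np.float64(1.61), np.float64(-2.08), np.float64(5.55)), (np.float64(1643.0), np.float64(1.6396), np.float64(-1.9022), np.float64(0.45))]
```

View pics/nb.png

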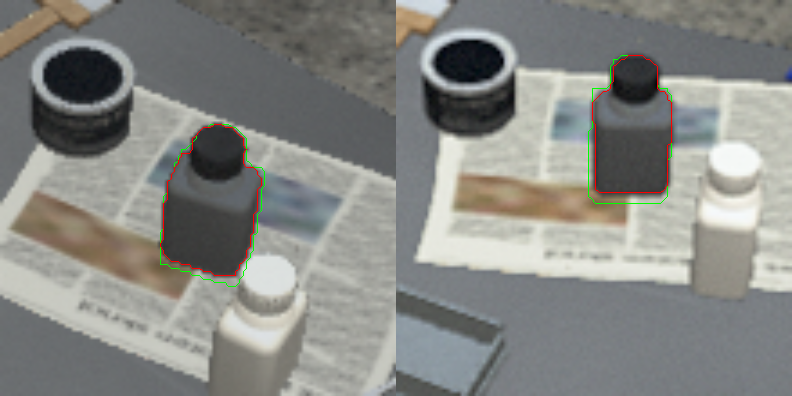

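New bottle: (0.455,-0.257), long side heading 0.306 rad, and both methods agree. White look-alike: (0.354,-0.175). The old bottle is in the right lane at rack x≈0.037. Next I'll check reachability.

```bash
cat >> h.py <<'E'
from scipy.spatial.transform import Rotation as Rot
RK=(.6183,.0195,-.122)
def ori(yaw,lean,flip=False):
    z=np.array([np.sin(lean)*np.cos(yaw),np.sin(lean)*np.sin(yaw),-np.cos(lean)])
    x=np.array([np.cos(lean)*np.cos(yaw),np.cos(lean)*np.sin(yaw),np.sin(lean)])
    if flip:x=-x
    M=np.c_[x,np.cross(z,x),z]; return Rot.from_matrix(M).as_quat(),z
def rk(x,y,z): return T(RK,[(x,y,z)])[0]
E
python3 - <<'E'
from plant import *
from h import *
print(current_clock())
np.set_printoptions(precision=3,suppress=True)
for L in (25,30,35,40,45):
  for fl in (0,1):
    o,z=ori(-.122,np.radians(L),fl)
    for nm,g in (("old",rk(.037,-.0355,.129)),("oldpre",rk(.037,-.0355,.129)-.09*z),("oldend",rk(-.076,-.0355,.129)),("endret",rk(-.076,-.0355,.129)-.09*z),("new",rk(.006,-.0355,.129)),("newup",rk(.006,-.0355,.21)),):
        print(L,fl,nm,inverse_kinematics(g+.019*z,o))
    o,z=ori(.306,np.radians(L),fl); g=np.array([.455,-.257,.121])
    print(L,fl,"pick",inverse_kinematics(g+.019*z,o),inverse_kinematics(g-.08*z,o))
E
```

```text
0.75
25 0 old [-0.168  0.565  0.197  1.947 -0.211  0.21  -1.52 ]
25 0 oldpre [ 0.022  0.391 -0.097  1.95   0.303  0.388 -2.009]
25 0 oldend [-0.25   0.442  0.234  2.237 -0.502  0.049 -1.255]
25 0 endret [-0.05   0.231 -0.063  2.215  0.395  0.291 -2.156]
25 0 new [-0.186  0.53   0.204  2.029 -0.233  0.164 -1.503]
25 0 newup [ 0.011  0.401 -0.079  1.933  0.279  0.391 -1.984]
25 0 pick [ 0.996  0.52  -0.427  2.134 -0.503  0.303 -0.154] [ 1.041  0.327 -0.342  2.078 -0.495  0.581 -0.143]
25 1 old [ 0.284  0.6   -0.483  1.934  1.038  0.402  0.461]
25 1 oldpre [ 0.337  0.434 -0.541  1.941  0.723  0.491  0.744]
25 1 oldend [-0.164  0.435  0.115  2.236  0.628  0.055  0.759]
25 1 endret [ 0.661  0.36  -0.994  2.198  1.02   0.534  0.359]
25 1 new [ 0.192  0.543 -0.345  2.018  1.003  0.305  0.456]
25 1 newup [ 0.331  0.444 -0.533  1.924  0.716  0.496  0.755]
25 1 pick [ 1.319  0.664 -0.948  2.126  0.616  0.34   1.885] [ 1.531  0.496 -1.076  2.066  0.196  0.537  2.298]
30 0 old [-0.187  0.559  0.21   2.025 -0.578  0.057 -1.161]
30 0 oldpre [-0.115  0.37   0.073  2.054  0.295  0.211 -2.019]
30 0 o
[... 2620 characters left out ...]
0.442 -0.579  2.327  2.284  0.542  2.287]
45 0 oldend None
45 0 endret None
45 0 new [ 0.432  0.686 -0.769  2.3    2.311  0.779  2.354]
45 0 newup [ 0.205  0.412 -0.39   2.233  2.274  0.402  2.31 ]
45 0 pick [ 1.584  0.88  -1.119  2.273  1.967  0.076 -2.389] [ 1.557  0.502 -0.693  2.26  -1.123  0.482  0.721]
45 1 old [ 0.632  0.893 -1.149  2.215  2.132  1.005 -0.437]
45 1 oldpre [ 0.662  0.636 -1.146  2.319  2.02   0.852 -0.513]
45 1 oldend None
45 1 endret None
45 1 new [ 0.625  0.865 -1.149  2.295  2.152  1.033 -0.518]
45 1 newup [ 0.677  0.634 -1.146  2.221  1.942  0.801 -0.383]
45 1 pick [ 1.584  0.88  -1.119  2.273  1.967  0.076  0.753] [ 0.933  0.428  0.178  2.278 -1.345  0.873 -2.171]
```

```bash
python3 - <<'E'
from plant import *
from h import *
np.set_printoptions(precision=3,suppress=True)
line_to(np.array([.206,-.616,.27]),.2)
o,z=ori(-.122,np.radians(25),1)
g=rk(.037,-.0355,.129)
move_ptp(g-.10*z,o)
print(current_clock(),current_q(),current_position(),g-.10*z)
P=current_position();Q=current_eef_rot();im=camera("wrist"); cv2.imwrite("pics/w1.png",im[:,:,::-1])
pickle.dump((P,Q,im),open("w1.pkl","wb"))
im=camera("side"); cv2.imwrite("pics/s1.png",im[:,:,::-1])
print(inverse_kinematics(g+.019*z,o),current_ft_force())
E
```

```text
3.825 [ 0.536  0.441 -0.83   1.929  0.829  0.624  0.649] [ 0.609 -0.017  0.219] [ 0.609 -0.015  0.22 ]
[ 0.353  0.623 -0.593  1.931  1.125  0.462  0.392] [-0.487  0.584  0.248]
```

View pics/w1.png

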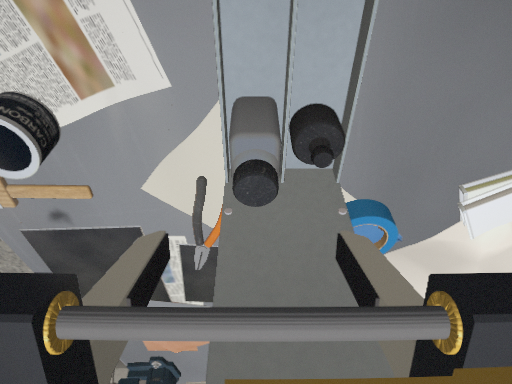

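View pics/s1.png

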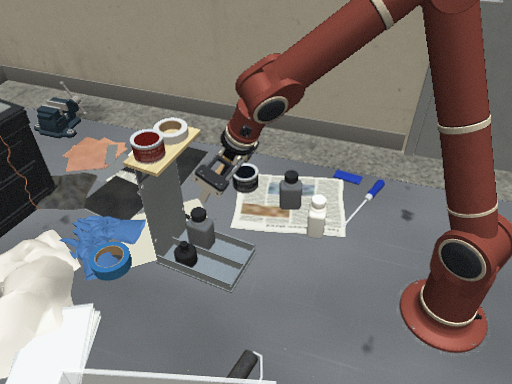

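The wrist picture shows the old bottle's cap at about (255,184), its body above it in the right lane, and the cast weight at (316,135) in the left lane. I'll cross-check the geometry.

```bash
cat >> h.py <<'E'
def wcam(prm,P,Q):
    M=np.eye(4); M[:3,:3]=Rot.from_quat(Q).as_matrix(); M[:3,3]=P
    C=M@prm['mount']; Ci=np.linalg.inv(C)
    p=dict(prm); p['rvec']=cv2.Rodrigues(Ci[:3,:3])[0]; p['tvec']=Ci[:3,3]; return p
def inv(P):
    c,s=np.cos(RK[2]),np.sin(RK[2]); v=np.array(P[:2])-RK[:2]; return np.array([c*v[0]+s*v[1],-s*v[0]+c*v[1]])
E
cat > ov.py <<'E'
from h import *
def box(x0,x1,y0,y1,z0,z1):
    c=[(x,y,z) for x in(x0,x1) for y in(y0,y1) for z in(z0,z1)]
    return [(c[i],c[j]) for i in range(8) for j in range(i) if bin(i^j).count('1')==1]
L=box(-.114,.114,.069,.073,0,.038)+box(-.114,.114,-.073,-.069,0,.038)+box(-.114,-.11,-.073,.073,0,.028)+box(-.11,.11,-.002,.002,.008,.038)
def overlay(im,p,q=RK,s=1.5,extra=[]):
    o=cv2.resize(im[:,:,::-1].copy(),None,fx=s,fy=s)
    for a,b in L+extra:
        P=T(q,[a,b])
        Z=(cv2.Rodrigues(p['rvec'])[0]@P.T).T+np.ravel(p['tvec'])
        if Z[:,2].min()<.03: continue
        u=proj(p,P)*s
        cv2.line(o,*[tuple(int(v) for v in w) for w in u],(0,255,0),1)
    return o
E
python3 - <<'E'
from plant import camera_params
from ov import *
P,Q,im=pickle.load(open("w1.pkl","rb")); p=wcam(camera_params("wrist"),P,Q)
t=np.linspace(0,2*np.pi,25); ex=[]
for z in(.116,.138):
    c=[(.037+.0205*np.cos(a),-.0355+.0205*np.sin(a),z) for a in t]; ex+=list(zip(c[:-1],c[1:]))
cv2.imwrite("pics/w1o.png",overlay(im,p,extra=ex))
print(inv(ray_at_z(p,(255,186),.138)))
E
```

```text
[ 0.03004027 -0.03547964]
```

View pics/w1o.png

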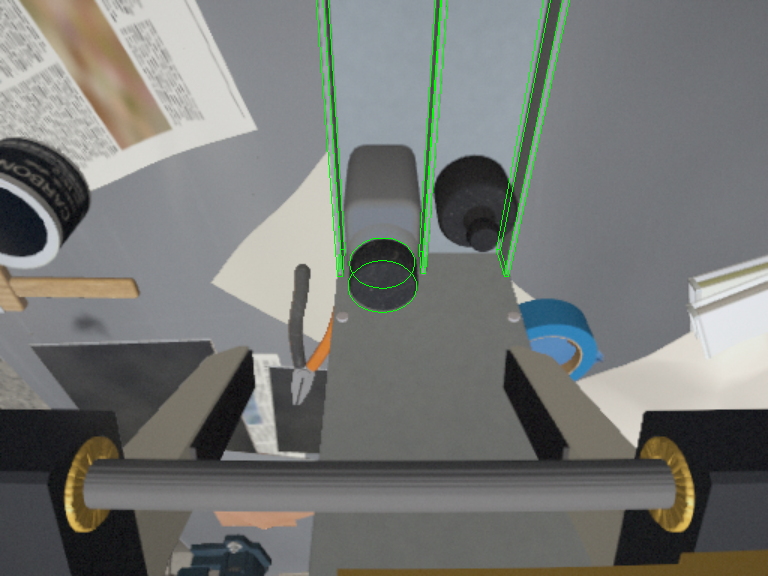

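The overlay matches well: the cap outline and the lane walls coincide with the model. Now I'll grasp, lift, draw the bottle forward to the lip and set it down.

```bash
python3 - <<'E'
from plant import *
from h import *
np.set_printoptions(precision=3,suppress=True)
o,z=ori(-.122,np.radians(25),1)
g=rk(.037,-.0355,.1295)+.019*z
line_to(g,.1)
print(current_position()-g,current_q(),current_ft_force())
grab(30)
print("w",current_grip_width(),current_ft_force(),current_clock())
line_to(g+[0,0,.006],.03)
sleep(.2)
print(current_ft_force(),current_position()-g,current_grip_width())
P=current_position();Q=current_eef_rot();im=camera("wrist");pickle.dump((P,Q,im),open("w2.pkl","wb"));cv2.imwrite("pics/w2.png",im[:,:,::-1])
im=camera("side"); cv2.imwrite("pics/s2.png",im[190:300,140:270,::-1].repeat(4,0).repeat(4,1))
E
```

```text
[0.    0.    0.001] [ 0.358  0.623 -0.6    1.931  1.127  0.466  0.391] [0.208 0.054 0.1  ]
w 0.03826462107789607 [-0.49   1.166  0.772] 6.2
[ 0.665  0.373 -3.954] [-0.    -0.     0.006] 0.03793135412203132
```

View pics/w2.png

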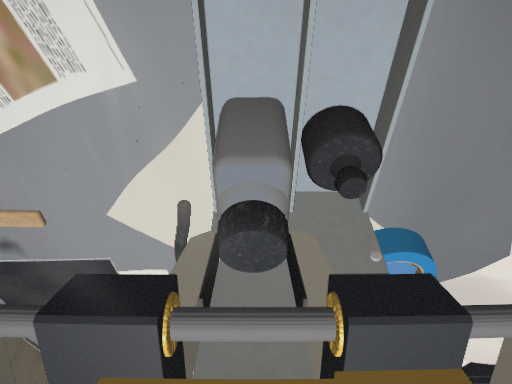

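View pics/s2.png

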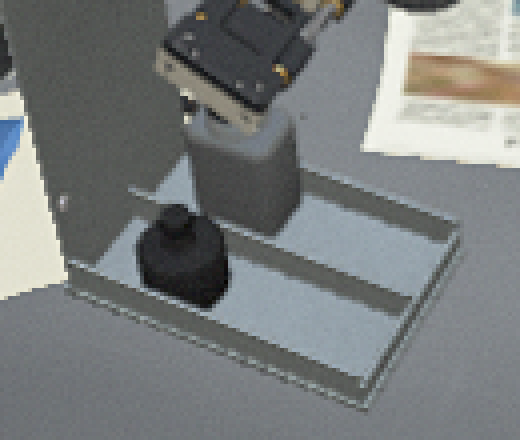

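```bash
python3 - <<'E'
from plant import *
from h import *
np.set_printoptions(precision=3,suppress=True)
o,z=ori(-.122,np.radians(25),1)
lane=np.array([np.cos(RK[2]),np.sin(RK[2]),0])
def tgt(x,dz): return rk(x,-.0355,.1295+dz)+.019*z
line_to(tgt(-.02,.006),.08); print(current_q(),current_ft_force()@lane)
line_to(tgt(-.064,.006),.08); sleep(.15)
f0=current_ft_force(); print(current_q(),f0)
x=-.064
while x>-.084:
    x-=.002; line_to(tgt(x,.006),.02); f=current_ft_force(); df=(f-f0)@lane; print(round(x,3),round(df,2),end="; ")
    if df>2.5: break
print(current_clock(), inv(current_position()-.019*z))
P=current_position();Q=current_eef_rot();im=camera("wrist");pickle.dump((P,Q,im),open("w3.pkl","wb"));cv2.imwrite("pics/w3.png",im[:,:,::-1])
for n in("side","scene"):
    im=camera(n); cv2.imwrite(f"pics/{n}3.png",im[190:300,140:270,::-1].repeat(4,0).repeat(4,1))
E
```

```text
[ 0.334  0.536 -0.56   2.073  1.2    0.396  0.261] 0.22507666922770872
[ 0.295  0.476 -0.512  2.184  1.306  0.339  0.112] [ 0.358  0.611 -4.038]
-0.066 0.45; -0.068 0.49; -0.07 -0.33; -0.072 0.35; -0.074 -1.06; -0.076 0.31; -0.078 0.54; -0.08 0.24; -0.082 0.66; -0.084 0.62; 11.0583 [-0.084 -0.035]
```

View pics/w3.png

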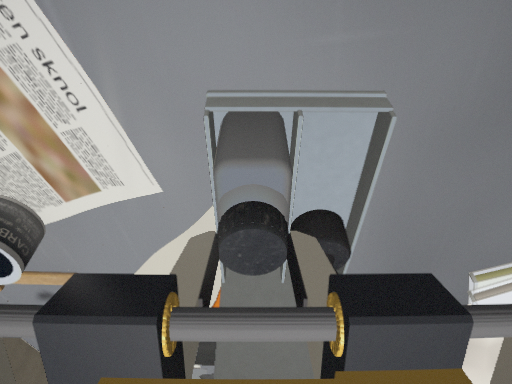

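View pics/side3.png

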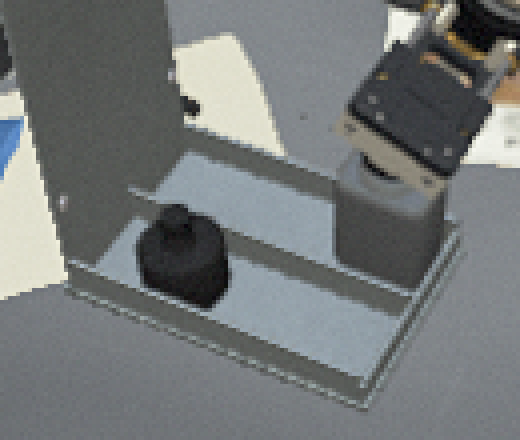

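View pics/scene3.png

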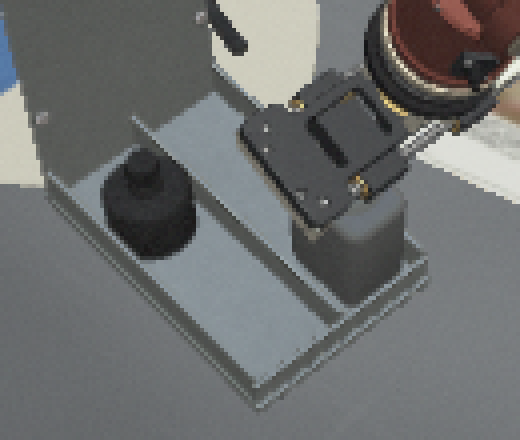

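The side view shows the bottle leaning slightly towards the front, so its base is against the lip and it is pivoting in the pads. I'll check the real offset between cap and pads, using the overlay on the wrist picture from the lift.

```bash
python3 - <<'E'
from plant import camera_params
from ov import *
outs=[]
for k,xc in (("w2",.037),("w3",-.084)):
    P,Q,im=pickle.load(open(k+".pkl","rb")); p=wcam(camera_params("wrist"),P,Q)
    t=np.linspace(0,2*np.pi,25); ex=[]
    for z in(.122,.144):
        c=[(xc+.0205*np.cos(a),-.0355+.0205*np.sin(a),z) for a in t]; ex+=list(zip(c[:-1],c[1:]))
    ex+=box(xc-.034,xc+.034,-.0605,-.0105,.014,.109)
    outs.append(overlay(im,p,extra=ex,s=2)[150:620,340:740])
cv2.imwrite("pics/w23.png",np.hstack(outs))
E
```

```text
(no output)
```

View pics/w23.png

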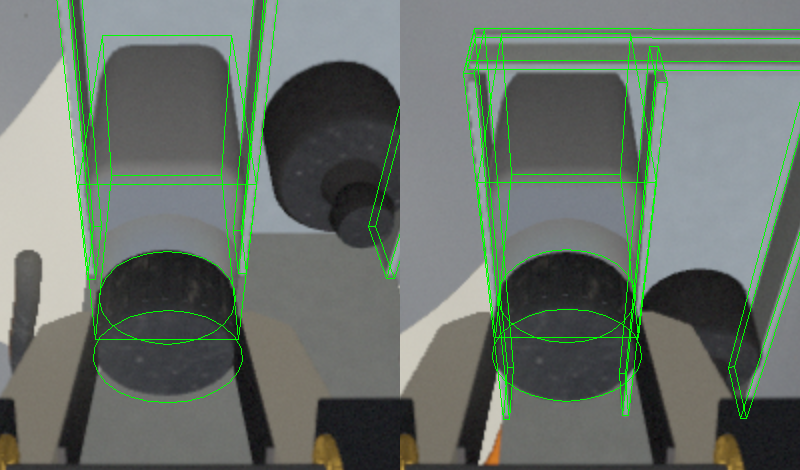

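The lean is about 5° with the base against the lip. I'll back off to x≈-0.077, which sets it upright again, then lower, release and check.

```bash
python3 - <<'E'
from plant import *
from h import *
np.set_printoptions(precision=3,suppress=True)
o,z=ori(-.122,np.radians(25),1)
def tgt(x,dz): return rk(x,-.0355,.1295+dz)+.019*z
line_to(tgt(-.077,.006),.03); sleep(.15); f0=current_ft_force(); print(f0)
dz=.006
while dz>-.004:
    dz-=.002; line_to(tgt(-.077,dz),.02); f=current_ft_force(); print(round(dz,3),f)
    if f[2]>0: break
open_jaws(); sleep(.1); print(current_clock(),current_ft_force())
P=current_position();Q=current_eef_rot();im=camera("wrist");pickle.dump((P,Q,im),open("w4.pkl","wb"));cv2.imwrite("pics/w4.png",im[:,:,::-1])
line_to(tgt(-.077,dz)-.10*z,.15)
print(current_clock(),current_q())
for n in("side","scene"):
    im=camera(n); pickle.dump(im,open(n+"4.pkl","wb")); cv2.imwrite(f"pics/{n}4.png",im[190:300,140:270,::-1].repeat(4,0).repeat(4,1))
P=current_position();Q=current_eef_rot();im=camera("wrist");pickle.dump((P,Q,im),open("w5.pkl","wb"))
p=wcam(camera_params("wrist"),P,Q)
from ov import *
t=np.linspace(0,2*np.pi,25); ex=[]; xc=-.076
for zz in(.116,.138):
    c=[(xc+.0205*np.cos(a),-.0355+.0205*np.sin(a),zz) for a in t]; ex+=list(zip(c[:-1],c[1:]))
ex+=box(xc-.034,xc+.034,-.0605,-.0105,.008,.103)
cv2.imwrite("pics/w5.png",overlay(im,p,extra=ex))
E
```

```text
[-0.307 -0.359 -3.806]
0.004 [ 1.568  0.277 -2.774]
0.002 [ 0.348 -1.179 -4.047]
0.0 [ 0.271 -0.123 -2.056]
-0.002 [ 1.92  -1.012  5.116]
13.85 [-0.214 -0.137 -0.354]
14.7167 [ 0.519  0.278 -0.774  2.201  0.838  0.445  0.538]
```

View pics/w5.png

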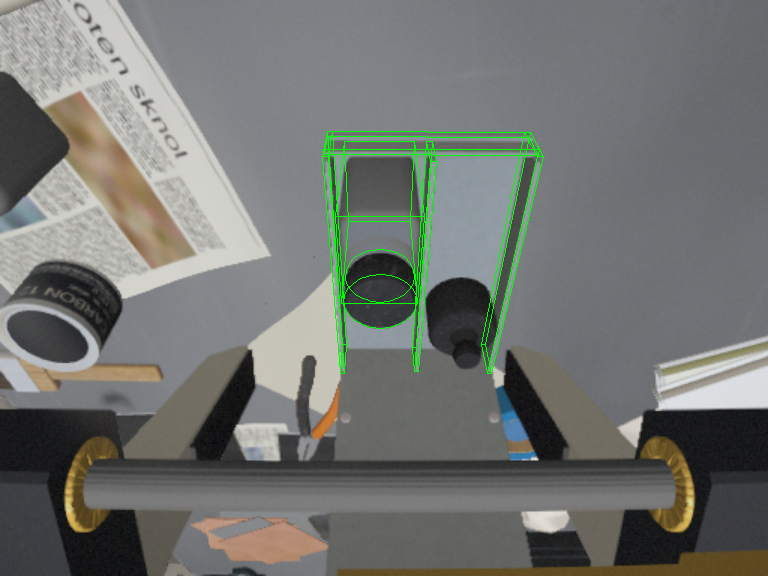

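View pics/side4.png

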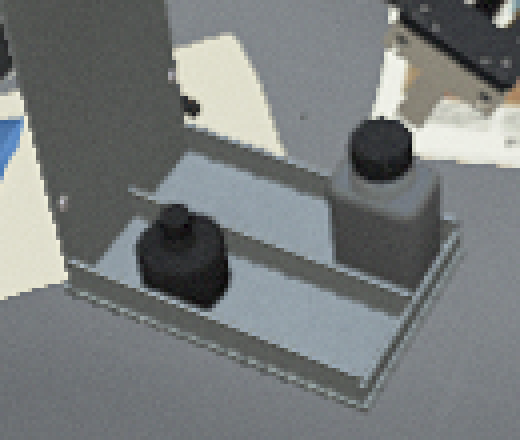

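The old bottle stands upright against the lip; its cap outline matches x=-0.076. On to the new bottle.

```bash
python3 - <<'E'
from plant import *
from ov import *
np.set_printoptions(precision=3,suppress=True)
p0=current_position(); line_to(p0+[0,0,.05],.2)
yaw=.306
o,z=ori(yaw,np.radians(25),1)
g=np.array([.455,-.257,.1215])
print(inverse_kinematics(g-.08*z,o))
move_ptp(g-.08*z,o)
sleep(.2)
print(current_clock(),current_q(),inverse_kinematics(g+.019*z,o))
P=current_position();Q=current_eef_rot();im=camera("wrist");pickle.dump((P,Q,im),open("w6.pkl","wb"))
p=wcam(camera_params("wrist"),P,Q)
def bot(xc=0):
    ex=[];t=np.linspace(0,2*np.pi,25)
    for zz in(.108,.130):
        c=[(.0205*np.cos(a),.0205*np.sin(a),zz) for a in t]; ex+=list(zip(c[:-1],c[1:]))
    return ex+box(-.034,.034,-.025,.025,0,.095)
import ov; ov.L=[]
cv2.imwrite("pics/w6.png",overlay(im,p,q=(.455,-.257,yaw),extra=bot()))
im=camera("side"); cv2.imwrite("pics/s6.png",im[:,:,::-1])
E
```

```text
[ 1.584  0.546 -1.184  2.064  0.344  0.563  2.148]
16.7 [ 1.581  0.545 -1.185  2.065  0.344  0.563  2.147] [ 1.29   0.64  -0.893  2.126  0.503  0.317  1.996]
```

View pics/w6.png

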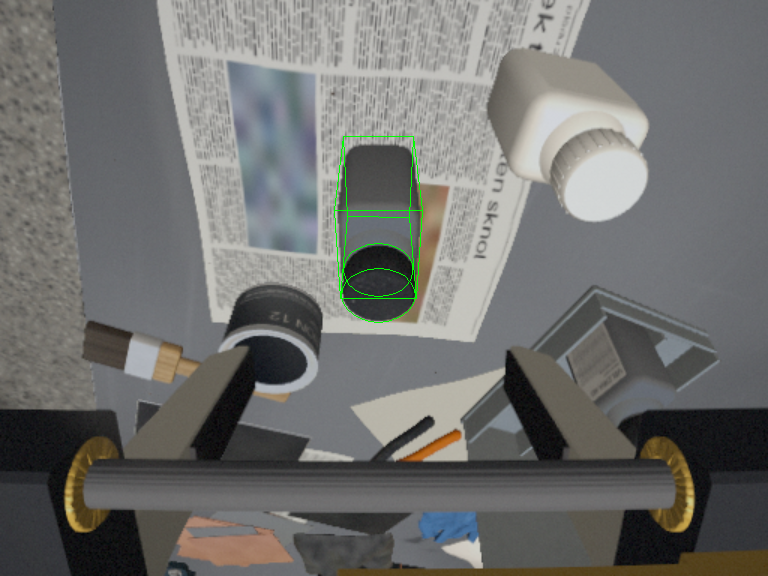

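View pics/s6.png

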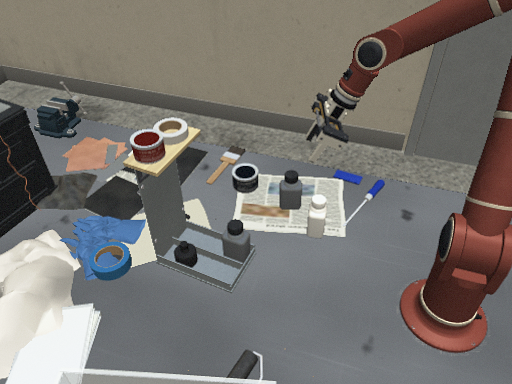

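```bash
python3 - <<'E'
from plant import *
from ov import *
np.set_printoptions(precision=3,suppress=True)
o,z=ori(.306,np.radians(25),1)
g=np.array([.455,-.257,.1215])+.019*z
line_to(g,.1); print(current_position()-g,current_ft_force())
grab(35); print(current_grip_width(),current_ft_force())
line_to(g+[0,0,.02],.05); sleep(.15); print(current_ft_force(),current_grip_width(),current_q())
o2,z2=ori(RK[2],np.radians(25),1)
for h in (.27,.28): print(h,inverse_kinematics(g+[0,0,h-.1215],o),inverse_kinematics(rk(.010,-.0355,h)+.019*z2,o2))
P=current_position();Q=current_eef_rot();im=camera("wrist");pickle.dump((P,Q,im),open("w7.pkl","wb"));cv2.imwrite("pics/w7.png",im[:,:,::-1])
im=camera("side"); cv2.imwrite("pics/s7.png",im[:,:,::-1])
print(current_clock())
E
```

```text
[ 0. -0.  0.] [-0.263  0.435  0.091]
0.03755209944608578 [-1.518 -0.054  1.899]
[-0.414 -0.481 -1.79 ] 0.036772407640454294 [ 1.327  0.619 -0.947  2.106  0.466  0.371  2.019]
0.27 [ 1.542  0.504 -1.247  1.93   0.295  0.708  2.104] [ 0.056  0.336 -0.137  1.836  0.235  0.554  1.211]
0.28 [ 1.556  0.496 -1.265  1.913  0.284  0.734  2.11 ] [ 0.095  0.328 -0.188  1.819  0.258  0.584  1.192]
19.7
```

View pics/w7.png

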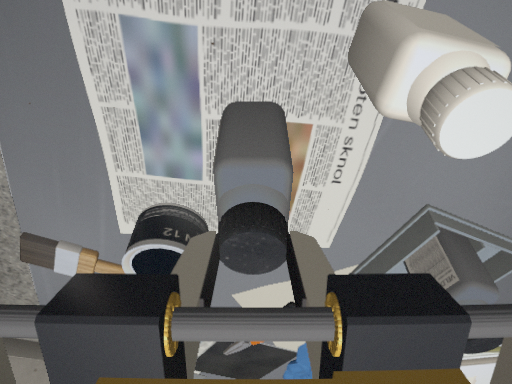

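View pics/s7.png

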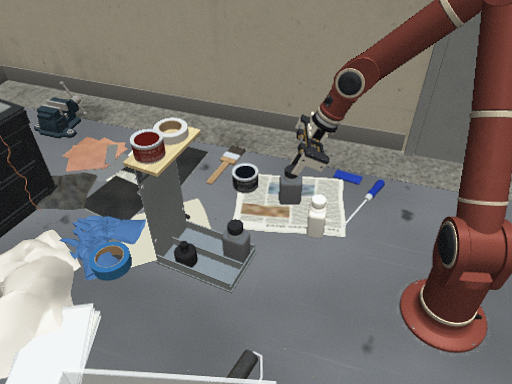

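```bash
python3 - <<'E'
from plant import *
from ov import *
np.set_printoptions(precision=3,suppress=True)
o,z=ori(.306,np.radians(25),1)
g=np.array([.455,-.257,.1215])+.019*z
line_to(g+[0,0,.155],.12); print(current_ft_force(),current_grip_width(),current_q(),current_clock())
o2,z2=ori(RK[2],np.radians(25),1)
t=rk(.010,-.0355,.28)+.019*z2
try:
    line_to(t,.12,rotation=o2)
except Exception as e: print("ERR",e)
sleep(.2)
print(current_ft_force(),current_grip_width(),current_q(),current_clock(),current_position()-t)
P=current_position();Q=current_eef_rot();im=camera("wrist");pickle.dump((P,Q,im),open("w8.pkl","wb"));cv2.imwrite("pics/w8.png",overlay(im,wcam(camera_params("wrist"),P,Q)))
im=camera("side"); cv2.imwrite("pics/s8.png",im[:,:,::-1])
print(inverse_kinematics(rk(.010,-.0355,.1295)+.019*z2,o2))
E
```

```text
[-0.055 -0.532 -1.898] 0.03728004032472265 [ 1.543  0.489 -1.239  1.92   0.266  0.72   2.13 ] 20.975
[-0.268 -0.05  -1.749] 0.03719653236237443 [ 0.417  0.38  -0.643  1.81   0.565  0.662  0.918] 23.75 [-0. -0.  0.]
[ 0.16   0.541 -0.297  2.008  0.933  0.287  0.524]
```

View pics/w8.png

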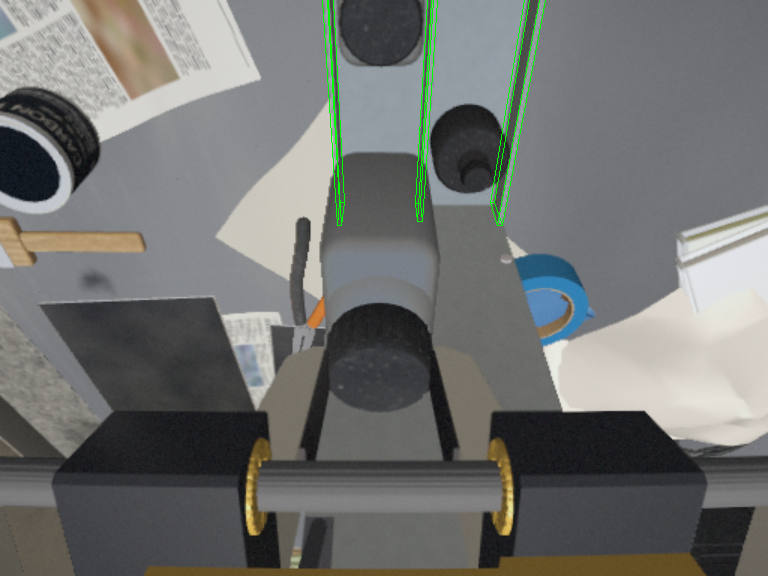

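View pics/s8.png

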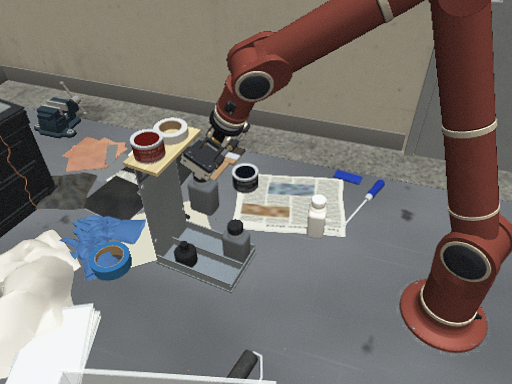

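The new bottle hangs upright, aligned above the right lane behind the old one. Lowering it now, with force checks.

```bash
python3 - <<'E'
from plant import *
from ov import *
np.set_printoptions(precision=3,suppress=True)
o2,z=ori(RK[2],np.radians(25),1)
def tgt(dz): return rk(.010,-.0355,.1295+dz)+.019*z
line_to(tgt(.05),.1); print(current_ft_force(),current_q())
line_to(tgt(.006),.05); sleep(.15); f0=current_ft_force(); print(f0,current_grip_width())
P=current_position();Q=current_eef_rot();im=camera("wrist");cv2.imwrite("pics/w9.png",overlay(im,wcam(camera_params("wrist"),P,Q)))
im=camera("side"); cv2.imwrite("pics/s9.png",im[190:300,140:270,::-1].repeat(4,0).repeat(4,1))
dz=.006
while dz>-.005:
    dz-=.0015; line_to(tgt(dz),.02); f=current_ft_force(); print(round(dz,4),f)
    if f[2]-f0[2]>4: break
sleep(.15); print(current_ft_force(),current_clock())
E
```

```text
[-0.293 -0.29  -0.899] [ 0.274  0.481 -0.457  1.952  0.787  0.424  0.683]
[-0.218 -0.312 -0.856] 0.037416800910662844
0.0045 [ 0.162  0.451 -1.251]
0.003 [-0.064  0.631 -1.831]
0.0015 [ 0.145 -0.337 -1.844]
0.0 [ 0.304  0.494 -0.109]
-0.0015 [ 1.226 -0.053  3.505]
[ 0.983 -0.14   5.749] 27.6917
```

View pics/w9.png

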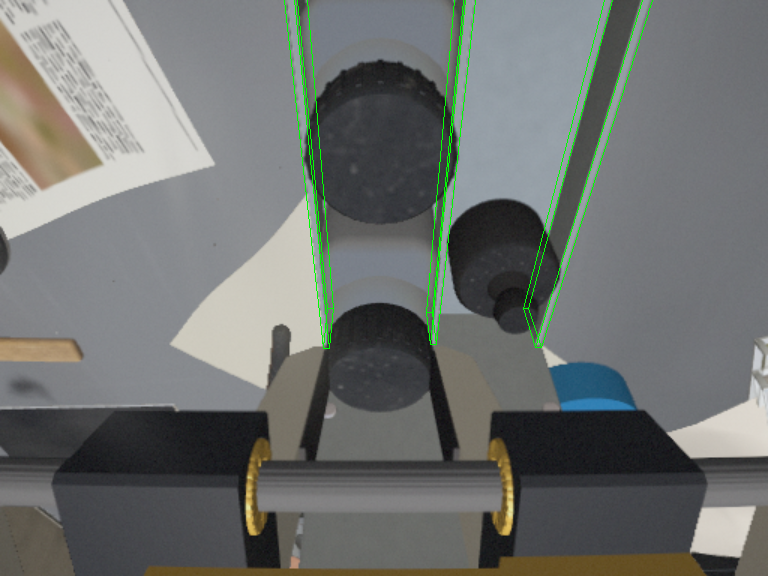

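View pics/s9.png

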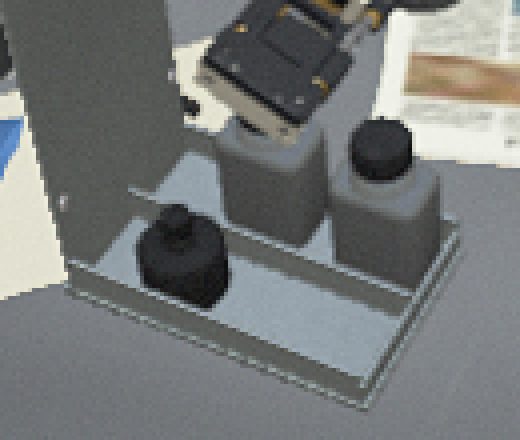

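Contact came at the expected height. I'll release, retreat and check.

```bash
python3 - <<'E'
from plant import *
from ov import *
np.set_printoptions(precision=3,suppress=True)
o2,z=ori(RK[2],np.radians(25),1)
open_jaws(); sleep(.2); print(current_ft_force())
p=current_position(); line_to(p-.10*z,.12); line_to(p-.10*z+[0,0,.04],.12); sleep(.3)
print(current_clock(),current_ft_force())
for n in("side","scene"):
    im=camera(n); cv2.imwrite(f"pics/{n}10.png",im[180:300,140:270,::-1].repeat(4,0).repeat(4,1))
P=current_position();Q=current_eef_rot();im=camera("wrist");pickle.dump((P,Q,im),open("w10.pkl","wb"))
ex=[]
for xc in (-.076,.010):
    t=np.linspace(0,2*np.pi,25)
    for zz in(.138,):
        c=[(xc+.0205*np.cos(a),-.0355+.0205*np.sin(a),zz) for a in t]; ex+=list(zip(c[:-1],c[1:]))
cv2.imwrite("pics/w10.png",overlay(im,wcam(camera_params("wrist"),P,Q),extra=ex))
E
```

```text
[-0.185 -1.123  0.015]
30.675 [0.023 0.287 0.089]
```

View pics/w10.png

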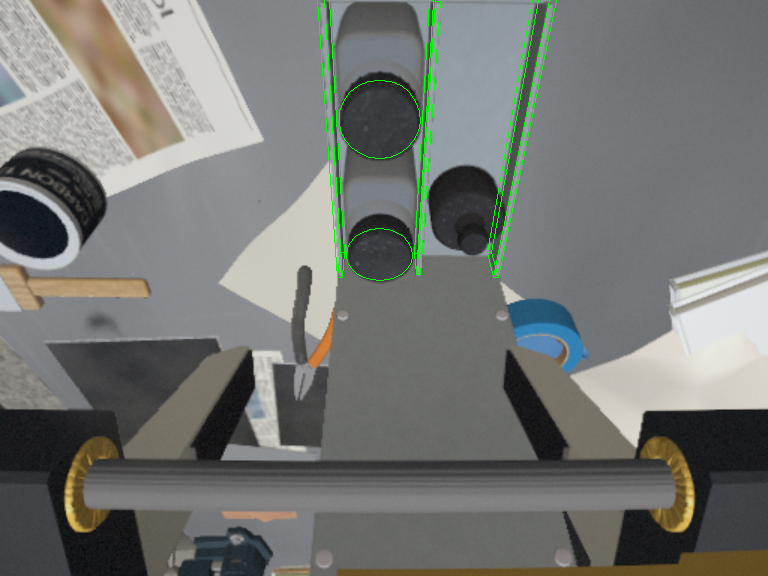

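View pics/side10.png

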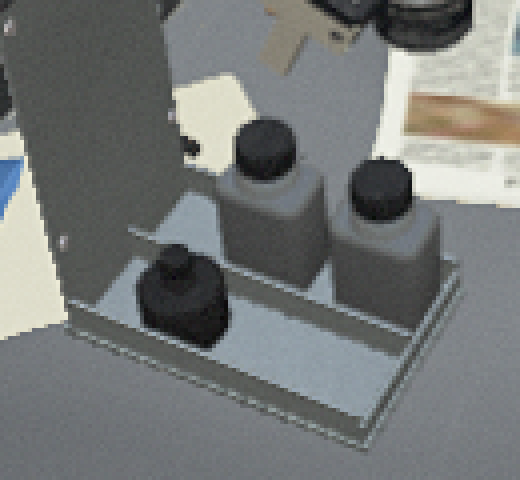

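View pics/scene10.png

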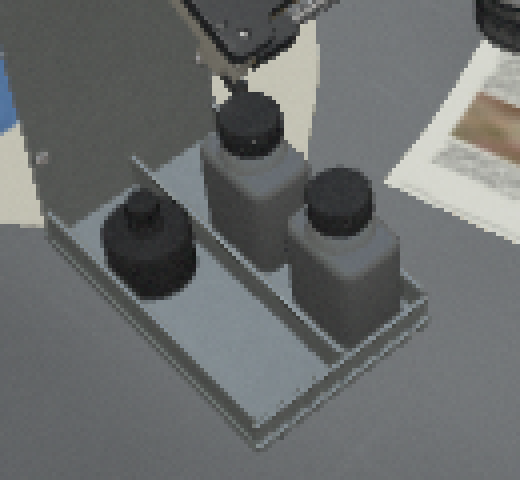

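```bash
python3 - <<'E'
from plant import *
job_done(); print(current_clock())
E
```

```text
the job is handed in; nothing more can be done
the job is handed in; nothing more can be done
```

I moved the old bottle forward in the right lane to the front lip. I then set the new bottle down upright behind it and handed the job in at about 31 s of the 69 s allowed.

**Old bottle:** I gripped it by the cap with the hand leaning 25°, lifted it 6 mm and brought it forward. The lip contact hardly showed in the force readings. I went about 8 mm too far and the bottle leaned roughly 5° before I saw it in the pictures. I backed off, set it upright and released it before touching the new bottle.

**New bottle:** I lowered it until it touched the lane floor at the expected height, then let go.

**Last checks:**
- **Position:** in the wrist picture the cap outlines matched axes at rack x = -0.076 m (old) and +0.010 m (new), good to about 2–3 mm. That leaves a gap of about 18 mm.
- **Upright:** both bottles stood upright in the side and scene pictures.
- **Left alone:** the cast weight, the ink tin and the white look-alike were never touched. The weight and tin looked unmoved in the last pictures.
- **Contact:** the arm was clear and the wrist force was near zero.

**One mismatch:** the jaws read 37–38 mm on the 41 mm caps. I took that as soft pads, and neither grip slipped.

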